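Close up the speed control box and turn it off

TASK

Close up the motor speed control on the bench: put the loose metal access cover into its matching cutout in the top of the grey control box, turned the one way round that it fits and fully home, flush with the top. Also switch the control off by rolling its black edge wheel to the right (away from the cutout's tab notch, towards the thin end of the row of white marks) until it stops. Leave the mallet, the pliers and the pocket scale where they are.

Things in the scene. Friction and masses are not known exactly. Their poses are not given: they have to be found in the camera images.
- control_box: Grey metal control box fixed to the bench, 114 (x) x 126 (y) x 45 mm high. Origin: centre of its underside; +x to its back, away from the robot, +y to its left. In its top is the cover's pocket, an L shape 12 mm deep with the cover's outline plus 3 mm clearance all round; in the corner that the L leaves free (back right) an edge wheel stands 8 mm out of a slot.
- cover: Loose aluminium plate, 0.25 kg, 12 mm thick, flat on the bench: 64 (x) x 104 (y) mm, origin under the middle of this rectangle; a tab on its +x edge reaches to x = 54, from y = 12 to 52. Lowest 5 mm are 1.5 mm smaller all round. On top at the origin a black grip rib, 12 (x) x 54 (y) mm, its top 38 mm above the underside, to pinch across x from above. Fitted, its axes match the box's.
- cover_tab (a point): Centre of the cover's tab, on its underside: (43, 32, 0) mm in the cover's frame.
- pocket (a point): Point at the level of the pocket's floor (a ledge round a shallow well), 33 mm above the bench and 12 mm below the box's top, where the cover's origin comes to lie; (-12, 0, 33) mm in the box's frame.
- pocket_tab (a point): Point on the floor of the pocket's tab notch where cover_tab comes to lie; (31, 32, 33) mm in the box's frame.
- wheel_top (a point): Highest point of the edge wheel's rim, fixed in the box at (40, -23, 53) mm in its frame, 8 mm above its top. Wheel: black, ribbed, radius 24 mm, 8 mm thick, axle along the box's x; the rim rolls along the box's y in a slot 40 x 12 mm. A closed fingertip pressed lightly on the rim and drawn along y turns it by friction; several strokes may be needed.
- speed_wheel (a joint): Angle of the edge wheel, rad, from 0 (off: stop, rim rolled all the way to the right, the box's -y) to 2.0 (full speed: rim rolled to the left). Starts between 0.7 and 1.4; stays where it is left (friction 0.02 N m). A white line across the rim lies 0.5 rad right of the top at 0.
- mallet: Wooden mallet, 80 x 238 x 45 mm, a bystander; origin under its centre.
- plier: Pliers with red grips, 134 x 36 x 12 mm, a bystander; origin under their centre.
- scale: Shut black pocket scale, a flat case 116 x 68 x 20 mm, a bystander; origin under its centre.

How it is judged:
By the outcome, as a careful person would: the job done as asked, in the order asked, and still so for the second after the job is handed in, with the robot touching nothing.
It also fails if it takes over 64 s, if anything falls off the work surface, if the arm or the gripper's body presses on something with over 40 N, if the wrist force passes 120 N, or if a joint passes its speed limit or range.

ROBOT

A 6-joint arm with a two-finger parallel gripper is mounted at the origin on a cart in front of the work surface, level with it; the furniture and walls round the work are solid. World frame = base frame: x ahead of the robot, y to its left, z up, the work surface at z = 0. Lengths are in mm, angles in rad, forces in N, time in s.
With the tool pointing down it reaches from about 350 to 775 mm from the base axis. Payload 7.3 kg.
Tool frame: the origin (TCP) lies between the finger pads; the fingertips stand tips_ahead ahead of it and the grasp point (between the pads) lies 6 mm ahead of it (tips_ahead is the distance from the TCP to the fingertips, in mm); z points along the fingers, y is the direction in which the jaws open and shut (so a half turn about z gives the same grasp; the last joint's range is limited). The gripper opens to 92 mm and grips with 3 to 60 N. Pads are 19 mm wide; open, the fingers measure 130 mm over their backs; the gripper's body (75 mm by 190 mm) begins 47 mm behind the grasp point.
Start: joints at [1.042, 0.342, 1.524, -0, 1.275, -0.146], TCP at [196.084, 487.025, 251.741] pointing down, gripper open.
Joint ranges: [-2.53, 2.53], [-0.77, 2.02], [0.04, 2.7], [-1, 4.14], [0.28, 2.66], [-3.11, 3.11]. Speed limits (rad/s): [2.57, 2.57, 3.14, 3.14, 3.14, 3.14].

INTERFACE

Orientations are given as a rotation vector (axis times angle).
In Python, from bench import * gives the robot as it stands.
- The arm moves only by the shell command python3 -m creep 'ROWS' [FORCE]. ROWS is JSON, a list of rows, each a list of 3 entries, a list of its own where there are three numbers: the shift along the tool's x, y, z in m, then the turn, a rotation vector about the tool's x, y, z in degrees, then the closure in counts, from 0 (fully open) to 255 (shut). In form: [[[x, y, z], [wx, wy, wz], jaw], ...]. A call has 1 to 20 rows; each row is the pose to reach, as a shift and turn from the pose commanded when the call began, along the tool's axes at that moment; what a row does not reach only later rows make up. A row lasts 1/12 s, in which the tool goes at most 41.7 mm and 7.16 degrees, less where a joint would pass 70% of its speed; a pose out of reach is approached as far as the arm can. A call with a gripper value outside its range is refused whole. The fingers move at their own pace and stop on an object; FORCE is the grip in N (left out, the last holds). Time passes only in rows, so rows that repeat a pose let the fingers close. It gives the time, the measured TCP pose, the force and the opening at its end, in the units of the state.
- observe(): the state, without advancing time (a new reading comes with each control period).
- snapshot(name): name is "side" or "top"; returns a dict with "pixels" (400x640x3 uint8, red, green, blue), "depth" (400x640 float32, mm along the optical axis (not along the pixel's ray), 0 where there is no reading), "fx", "fy", "cx", "cy" (pixels), "extrinsics" (4x4, takes a point from camera to world coordinates). Camera axes: x right, y up, looking along -z (the intrinsics and any distortion apply to the point x, -y, -z); pixel columns grow to the right and rows downward; lengths in mm; the calibration is good to about 2 mm. A picture is of the moment at which its call begins.
- sign_off(): hands the job in, once; it reports no verdict.
The state is a dict: "time": time; "qpos": joint angles; "qvel": joint speeds; "joint_torque": joint torques, N m; "ee_pos": TCP position; "tcp_rot": TCP orientation; "ft_force": force on the tool from outside, world axes, zero at the start; "ft_torque": the same for the moment, N m; "width": finger opening in mm.
Only numpy, scipy, OpenCV 4.12 (cv2) and the standard library are available. Lean on these libraries where they do the work, as an engineer would, in place of code of your own. Each camera call takes 0.05 s, during which the arm holds its last target.

## Working session

There is one attempt and no reset: what is moved stays moved. The work goes in short steps, Python scripts to look and compute and a shell command to move; the robot and the scene stay as the last step left them, time stands still between calls to the robot, and variables do not carry over. Pictures are saved under pics/ and viewed, and the job is handed in when it is done.

```bash
ls; mkdir -p pics
python3 - <<'E'
from bench import *
import cv2
print(observe())
for n in("top","side"):
    s=snapshot(n); cv2.imwrite(f"pics/{n}0.png",s["pixels"][:,:,::-1]); print(n,s["fx"],s["fy"],s["cx"],s["cy"],s["extrinsics"].round(3).tolist(),[k for k in s])
E
```

```text
pics
{'time': 0.0, 'qpos': array([ 1.04202388e+00,  3.42700936e-01,  1.52501785e+00,  4.37811943e-06,
        1.27537891e+00, -1.45970910e-01]), 'qvel': array([-0.00115676, -0.00063519,  0.0016078 ,  0.00141791, -0.00037667,
        0.00106953]), 'joint_torque': array([ 1.44609068e-03, -4.31259263e+01, -2.44228631e+01,  7.17548607e-02,
        5.58933802e-02, -1.31772795e-04]), 'ee_pos': array([195.87658816, 486.6979276 , 251.05594484]), 'tcp_rot': array([-5.97544876e-01, -3.08372905e+00,  2.22830726e-03]), 'ft_force': array([-0.46352985,  0.1549528 ,  0.71035347]), 'ft_torque': array([ 0.00740039, -0.03159249, -0.02709539]), 'width': 91.65602399713588}
top 495.39047977760924 495.39047977760924 332.7393284735073 198.73259747357727 [[-0.025, 0.989, -0.146, 371.63], [-1.0, -0.024, 0.008, 182.908], [0.005, 0.147, 0.989, 1409.05], [0.0, 0.0, 0.0, 1.0]] ['pixels', 'depth', 'fx', 'fy', 'cx', 'cy', 'extrinsics']
side 501.53752740423965 501.53752740423965 323.73243718674087 198.37988309901002 [[-0.994, 0.024, -0.106, 471.737], [-0.106, -0.434, 0.895, 1212.869], [-0.024, 0.901, 0.434, 570.539], [0.0, 0.0, 0.0, 1.0]] ['pixels', 'depth', 'fx', 'fy', 'cx', 'cy', 'extrinsics']
```

View pics/top0.png

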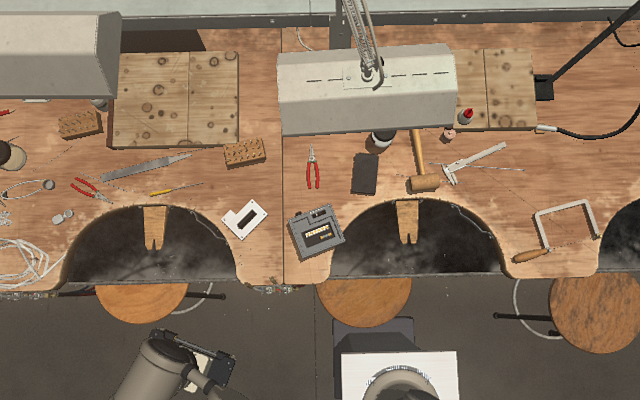

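View pics/side0.png

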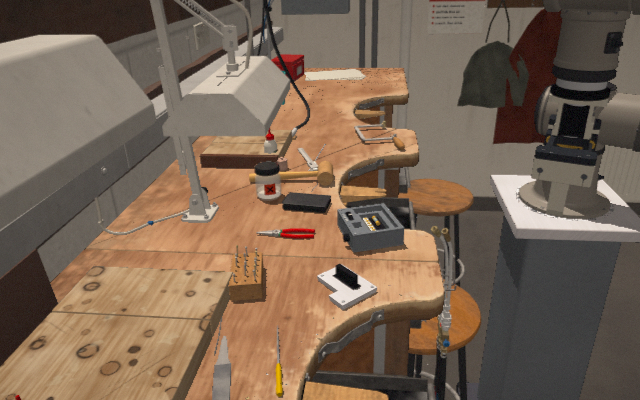

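The top view shows the box at about (317,232) and the white cover with its black rib at about (245,220). The side view shows the box at (370,227) and the cover at (347,285). I'll zoom in on both.

```bash
cat > h.py <<'E'
from bench import *
import cv2, numpy as np
def cam(n):
    s=snapshot(n); s['n']=n; return s
def ray(s,uv,z):
    uv=np.atleast_2d(uv).astype(float)
    d=np.c_[(uv[:,0]-s['cx'])/s['fx'],-(uv[:,1]-s['cy'])/s['fy'],-np.ones(len(uv))]
    E=s['extrinsics']; w=d@E[:3,:3].T; o=E[:3,3]
    t=(z-o[2])/w[:,2]; return o+w*t[:,None]
def proj(s,P):
    P=np.atleast_2d(P).astype(float); E=s['extrinsics']
    c=(P-E[:3,3])@E[:3,:3]
    return np.c_[s['cx']+s['fx']*c[:,0]/-c[:,2], s['cy']-s['fy']*c[:,1]/-c[:,2]]
def dpt(s,u,v):
    z=s['depth'][int(v),int(u)]; E=s['extrinsics']
    c=np.array([(u-s['cx'])/s['fx']*z,-(v-s['cy'])/s['fy']*z,-z]); return E[:3,:3]@c+E[:3,3]
def crop(s,x0,y0,x1,y1,k,f):
    cv2.imwrite(f,cv2.resize(s['pixels'][y0:y1,x0:x1,::-1],None,fx=k,fy=k,interpolation=cv2.INTER_CUBIC))
E
python3 - <<'E'
from h import *
s=cam("top"); crop(s,215,190,355,265,5.5,"pics/t1.png")
s2=cam("side"); crop(s2,310,195,410,310,5,"pics/s1.png")
for uv in [(240,212),(235,235),(262,268),(246,222),(317,232)]: print(uv,dpt(s,*uv).round(1))
E
```

```text
(240, 212) [546.  434.4  16.4]
(235, 235) [482.7 451.6  -1.1]
(262, 268) [387.8 375.1  -0.5]
(246, 222) [518.  418.6   9.1]
(317, 232) [483.3 217.6  26.8]
```

View pics/t1.png

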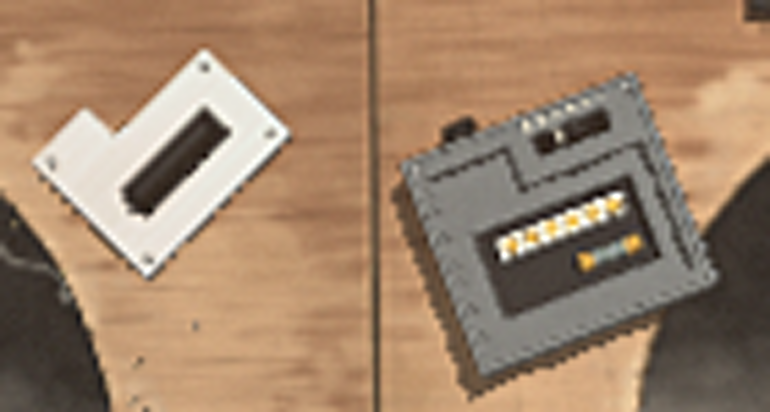

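View pics/s1.png

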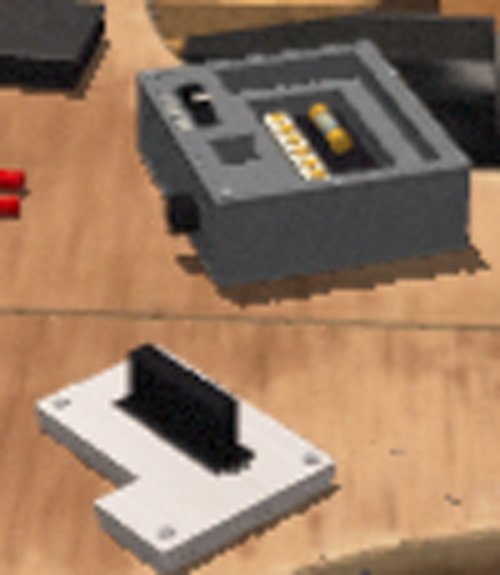

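```bash
cat > meas.py <<'E'
from h import *
K=8
def up(s,x0,y0,x1,y1):
    return cv2.resize(s['pixels'][y0:y1,x0:x1],None,fx=K,fy=K,interpolation=cv2.INTER_LINEAR)
def cont(m,x0,y0):
    c=max(cv2.findContours(m.astype('uint8'),cv2.RETR_EXTERNAL,cv2.CHAIN_APPROX_NONE)[0],key=cv2.contourArea)[:,0].astype(float)
    return np.c_[(c[:,0]+.5)/K-.5+x0,(c[:,1]+.5)/K-.5+y0]   # pixel-centre coords
def rect(s,m,x0,y0,z,off=0.5):
    P=ray(s,cont(m,x0,y0),z)[:,:2]
    (c,wh,a)=cv2.minAreaRect(P.astype('float32'))
    b=cv2.boxPoints((c,wh,a)); return P,np.array(c),wh,a,b
E
python3 - <<'E'
from meas import *
for n,rc,rb in(("top",(215,190,270,245),(282,198,352,268)),("side",(312,258,382,312),(330,200,412,255))):
    s=cam(n)
    a=up(s,*rc).astype(int); m=(a.min(2)>145)&((a.max(2)-a.min(2))<45)
    m=cv2.morphologyEx(m.astype('uint8'),cv2.MORPH_CLOSE,np.ones((3,3)))
    P,c,wh,an,b=rect(s,m,rc[0],rc[1],12); print(n,"cover",c.round(1),wh,an,b.round(1).tolist())
    a=a.astype('uint8');cv2.drawContours(a,cv2.findContours(m,0,1)[0],-1,(255,0,0),1);cv2.imwrite(f"pics/mc_{n}.png",a[:,:,::-1])
    a=up(s,*rb).astype(int); m=((a.max(2)-a.min(2))<22)&(a.mean(2)>85)&(a.mean(2)<190)
    m=m.astype('uint8')
    m=cv2.morphologyEx(m,cv2.MORPH_OPEN,np.ones((9,9)))
    P,c,wh,an,b=rect(s,m,rb[0],rb[1],45); print(n,"box",c.round(1),wh,an,b.round(1).tolist())
    a=a.astype('uint8');cv2.drawContours(a,cv2.findContours(m,0,1)[0],-1,(255,0,0),1);cv2.imwrite(f"pics/mb_{n}.png",a[:,:,::-1])
E
python3 -c "
import cv2,numpy as np
I=[cv2.resize(cv2.imread(f'pics/m{k}_{n}.png'),(390,290)) for k in 'cb' for n in('top','side')]
cv2.imwrite('pics/mm.png',np.vstack([np.hstack(I[:2]),np.hstack(I[2:])]))"
```

```text
top cover [534.1 424.4] (86.3553695678711, 104.83453369140625) 44.36220932006836 [[466.6000061035156, 431.6000061035156], [539.9000244140625, 356.70001220703125], [601.7000122070312, 417.1000061035156], [528.4000244140625, 492.0]]
top box [487.6 219.6] (117.11510467529297, 128.58639526367188) 20.762971878051758 [[410.1000061035156, 258.8999938964844], [455.6000061035156, 138.6999969482422], [565.0999755859375, 180.1999969482422], [519.5999755859375, 300.5]]
side cover [535.3 427.8] (86.176025390625, 104.42945098876953) 44.436737060546875 [[468.0, 434.8999938964844], [541.0999755859375, 360.29998779296875], [602.7000122070312, 420.6000061035156], [529.5, 495.20001220703125]]
side box [489.5 223.2] (116.69218444824219, 129.45687866210938) 20.31022834777832 [[412.29998779296875, 263.6000061035156], [457.20001220703125, 142.1999969482422], [566.7000122070312, 182.6999969482422], [521.7000122070312, 304.1000061035156]]
```

View pics/mm.png

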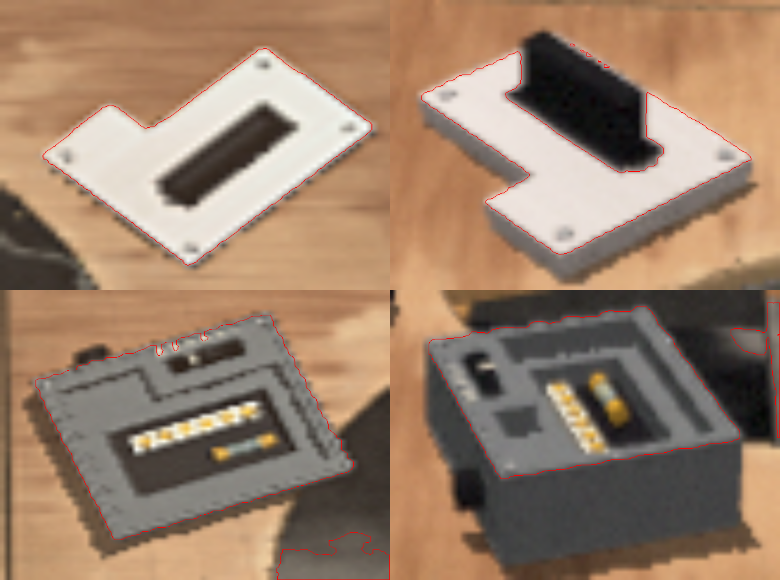

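Run:
```python
import bench; print([ (k,getattr(bench,k)) for k in dir(bench) if not k.startswith('_')])
from h import *
from scipy.spatial.transform import Rotation as R
o=observe(); M=R.from_rotvec(o['tcp_rot']).as_matrix(); print(M.round(3))
print(np.degrees(np.arctan2(M[1],M[0])))
d=np.array([526.8,418.4,0])-o['ee_pos']; print("tool shift to cover (z to 0)",M.T@d)
```

```text
[('PlanningError', <class 'bench.PlanningError'>), ('observe', <function make.<locals>.<lambda> at 0x7fa6e09f45e0>), ('sign_off', <function connect.<locals>.done at 0x7fa6e096b740>), ('snapshot', <function make.<locals>.drawn_camera at 0x7fa6e09f40e0>), ('tips_ahead', 25.0)]
[[-0.928  0.374 -0.   ]
 [ 0.374  0.928 -0.   ]
 [ 0.    -0.    -1.   ]]
[ 158.06756589   68.06756735 -118.88098939]
tool shift to cover (z to 0) [-332.44991654   60.09274228  251.44406996]
```

```bash
python3 -m creep '[[[-0.3325,0.060,0.10],[0,0,23.7],0],[[-0.3325,0.060,0.131],[0,0,23.7],0],[[-0.3325,0.060,0.131],[0,0,23.7],0],[[-0.3325,0.060,0.131],[0,0,23.7],0],[[-0.3325,0.060,0.131],[0,0,23.7],0],[[-0.3325,0.060,0.131],[0,0,23.7],0],[[-0.3325,0.060,0.131],[0,0,23.7],0],[[-0.3325,0.060,0.131],[0,0,23.7],0],[[-0.3325,0.060,0.131],[0,0,23.7],0],[[-0.3325,0.060,0.131],[0,0,23.7],0],[[-0.3325,0.060,0.131],[0,0,23.7],0],[[-0.3325,0.060,0.131],[0,0,23.7],0],[[-0.3325,0.060,0.131],[0,0,23.7],0]]' 30
python3 - <<'E'
from h import *
o=observe();print(o['time'],o['ee_pos'],o['tcp_rot'],o['ft_force'])
s=cam("top"); crop(s,190,150,330,260,5,"pics/t2.png")
s2=cam("side"); crop(s2,290,150,430,320,3.5,"pics/s2.png")
E
```

```text
time: 1.38
ee_pos: [525.9, 419.3, 121.5]
tcp_rot: [1.216, 2.896, 0.001]
ft_force: [-1.0, -0.4, -0.3]
width: 91.9
1.3833 [525.93168836 419.26639856 121.54044212] [1.21641141e+00 2.89641796e+00 1.14253326e-03] [-0.96089802 -0.38006813 -0.29099454]
```

View pics/t2.png

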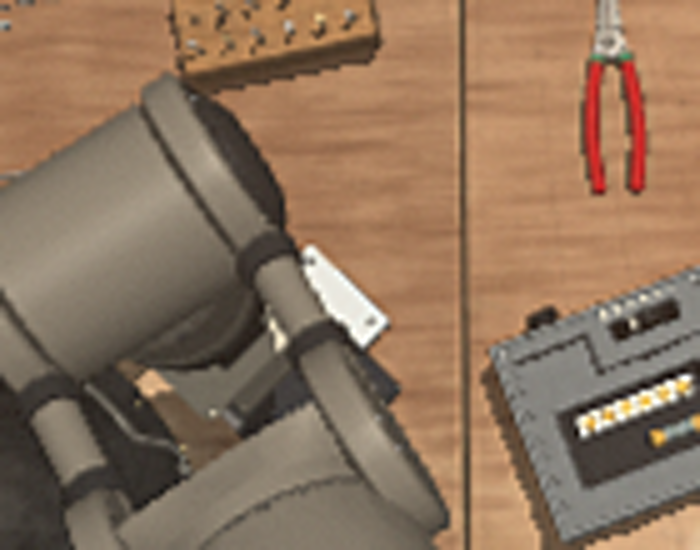

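View pics/s2.png

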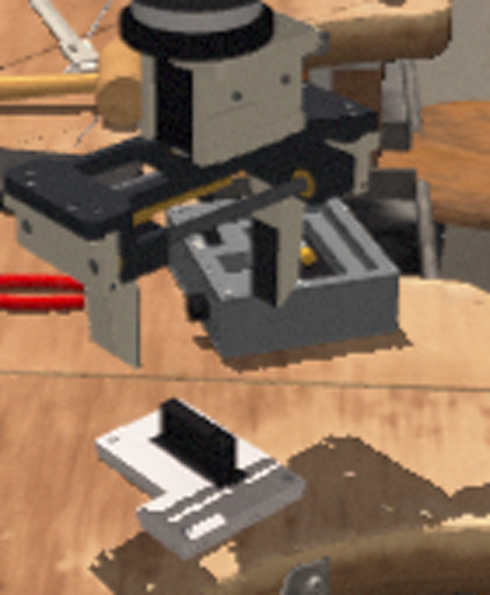

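The side view shows both fingers straddling the rib across its narrow direction, at about (200,440) in the crop. The arm hides the cover in the top view. I'll go down and grip.

```bash
python3 -m creep '[[[0,0,0.03],[0,0,0],0],[[0,0,0.06],[0,0,0],0],[[0,0,0.075],[0,0,0],0],[[0,0,0.081],[0,0,0],0],[[0,0,0.081],[0,0,0],0],[[0,0,0.081],[0,0,0],200],[[0,0,0.081],[0,0,0],255],[[0,0,0.081],[0,0,0],255],[[0,0,0.081],[0,0,0],255],[[0,0,0.081],[0,0,0],255],[[0,0,0.081],[0,0,0],255],[[0,0,0.081],[0,0,0],255],[[0,0,0.081],[0,0,0],255],[[0,0,0.081],[0,0,0],255],[[0,0,0.081],[0,0,0],255],[[0,0,0.081],[0,0,0],255]]' 40
python3 - <<'E'
from h import *
o=observe();print(o['time'],o['ee_pos'],o['tcp_rot'],o['ft_force'],o['width'])
s2=cam("side"); crop(s2,290,150,430,320,3.5,"pics/s3.png")
E
```

```text
time: 2.82
ee_pos: [526.9, 418.5, 39.7]
tcp_rot: [-1.218, -2.896, 0.0]
ft_force: [-0.3, -0.0, 0.7]
width: 22.9
2.8167 [526.93398702 418.46058946  39.67248457] [-1.21830394e+00 -2.89568311e+00  3.37944684e-05] [-0.2990481  -0.04102484  0.73768826] 22.85837658439373
```

View pics/s3.png

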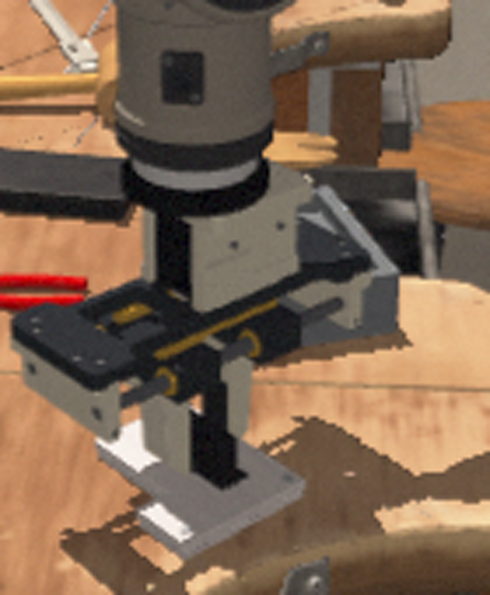

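Still closing (22.9 mm), so I'll let it finish and then lift.

```bash
python3 -m creep '[[[0,0,0],[0,0,0],255],[[0,0,0],[0,0,0],255],[[0,0,0],[0,0,0],255],[[0,0,0],[0,0,0],255],[[0,0,0],[0,0,0],255],[[0,0,0],[0,0,0],255]]' 40
python3 -m creep '[[[0,0,-0.01],[0,0,0],255],[[0,0,-0.03],[0,0,0],255],[[0,0,-0.06],[0,0,0],255],[[0,0,-0.08],[0,0,0],255],[[0,0,-0.08],[0,0,0],255]]' 40
python3 - <<'E'
from h import *
o=observe();print(o['time'],o['ee_pos'],o['tcp_rot'],o['ft_force'],o['width'])
s2=cam("side"); crop(s2,290,120,430,320,3,"pics/s4.png")
E
```

```text
time: 3.37
ee_pos: [526.8, 418.4, 39.7]
tcp_rot: [-1.218, -2.896, 0.0]
ft_force: [-1.9, -0.6, 0.9]
width: 12.0
time: 3.78
ee_pos: [529.4, 420.2, 125.7]
tcp_rot: [1.216, 2.89, 0.013]
ft_force: [1.3, 0.3, -1.1]
width: 11.5
3.7833 [529.37997383 420.16886174 125.73396134] [1.21589699 2.89043819 0.0133509 ] [ 1.27074997  0.30303919 -1.14458382] 11.542454710031231
```

View pics/s4.png

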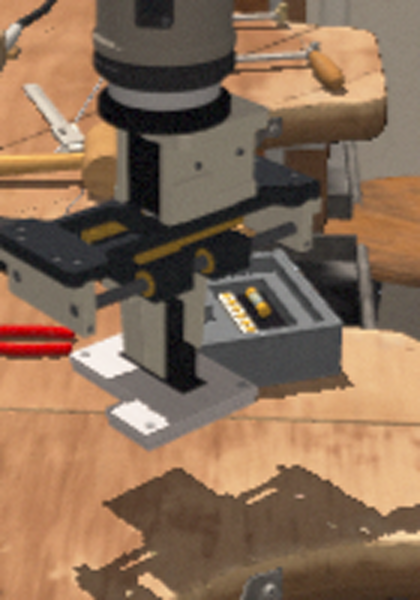

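```bash
python3 -m creep '[[[-0.020,-0.033,0],[0,0,4],255],[[-0.040,-0.065,0],[0,0,8],255],[[-0.060,-0.097,0],[0,0,13],255],[[-0.080,-0.129,0],[0,0,18],255],[[-0.100,-0.161,0],[0,0,22],255],[[-0.1093,-0.1762,0],[0,0,23.9],255],[[-0.1093,-0.1762,0],[0,0,23.9],255],[[-0.1093,-0.1762,0.01],[0,0,23.9],255],[[-0.1093,-0.1762,0.02],[0,0,23.9],255],[[-0.1093,-0.1762,0.02],[0,0,23.9],255],[[-0.1093,-0.1762,0.02],[0,0,23.9],255],[[-0.1093,-0.1762,0.02],[0,0,23.9],255]]' 40
python3 - <<'E'
from h import *
o=observe();print(o['time'],o['ee_pos'],o['tcp_rot'],o['ft_force'],o['width'])
s2=cam("side"); crop(s2,310,150,420,270,5,"pics/s5.png")
s2=cam("top"); crop(s2,270,180,370,280,5,"pics/t5.png")
E
```

```text
time: 4.83
ee_pos: [477.3, 218.0, 99.1]
tcp_rot: [-1.789, -2.582, 0.001]
ft_force: [0.4, -0.3, -2.6]
width: 12.0
4.8333 [477.29199342 217.95163498  99.08064996] [-1.78919353e+00 -2.58155918e+00  8.55143461e-04] [ 0.43203788 -0.29319274 -2.58090839] 11.970524791345413
```

View pics/s5.png

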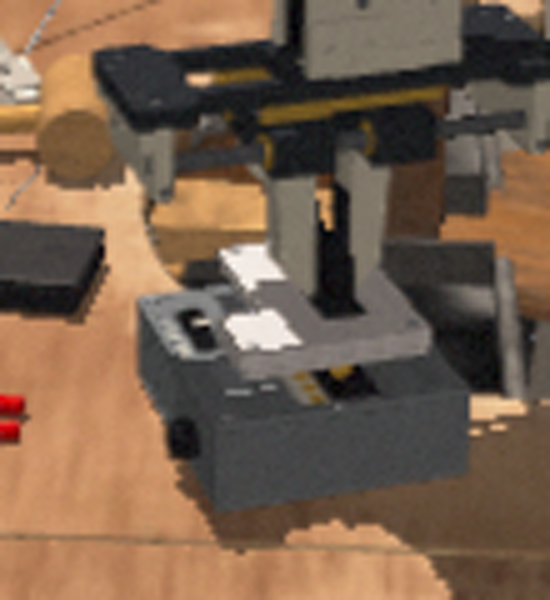

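View pics/t5.png

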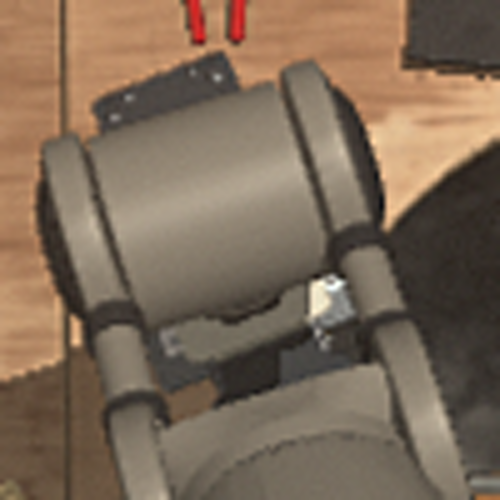

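Run:
```python
from h import *
s=cam("side"); o=observe()
a=np.radians(20.5); Rm=np.array([[np.cos(a),-np.sin(a)],[np.sin(a),np.cos(a)]])
L=np.array([[-32,-52],[-32,52],[54,52],[54,12],[32,12],[32,-52]],float)
t=np.array([478.3,219.3]) # expected in side-camera world
P=lambda z:proj(s,np.c_[t+L@Rm.T,np.full(6,z)])
x0,y0,k=340,190,8
im=cv2.resize(s['pixels'][y0:y0+68,x0:x0+75,::-1],None,fx=k,fy=k,interpolation=cv2.INTER_CUBIC)
z=o['ee_pos'][2]-39.7+12
for uv in P(z): print(uv.round(1)); cv2.circle(im,tuple(int(round(q)) for q in ((uv-[x0,y0]+.5)*k)),3,(0,0,255),1)
cv2.imwrite("pics/o6.png",im)
```

```text
[379.8 194.9]
[396.7 214.8]
[358.2 220.4]
[352.5 212. ]
[362.1 210.7]
[353.3 198.4]
```

View pics/o6.png

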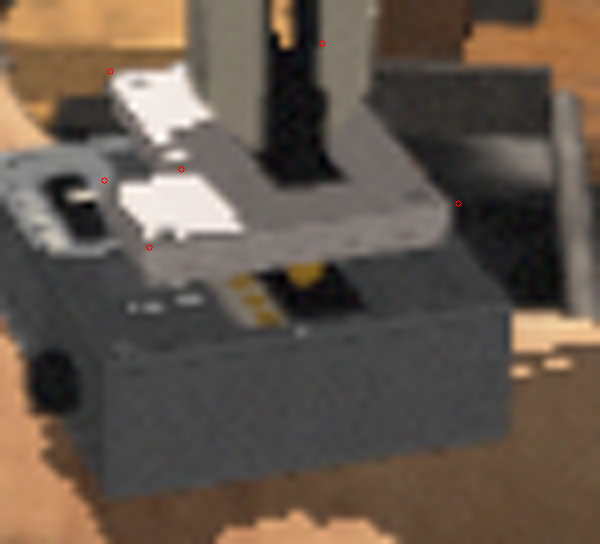

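Predicted and seen cover corners agree within about 1 px, for example (448,197) seen against (458,203) predicted for a rounded corner. I'll lower it in steps and watch the force.

```bash
python3 -m creep '[[[0,0,0.006],[0,0,0],255],[[0,0,0.011],[0,0,0],255],[[0,0,0.014],[0,0,0],255],[[0,0,0.016],[0,0,0],255],[[0,0,0.018],[0,0,0],255],[[0,0,0.018],[0,0,0],255],[[0,0,0.018],[0,0,0],255]]' 40
python3 - <<'E'
from h import *
s2=cam("side"); crop(s2,325,180,415,260,7,"pics/s7.png")
E
```

```text
time: 5.57
ee_pos: [477.4, 217.1, 81.7]
tcp_rot: [-1.791, -2.581, 0.0]
ft_force: [0.5, -0.4, -2.0]
width: 11.9
```

View pics/s7.png

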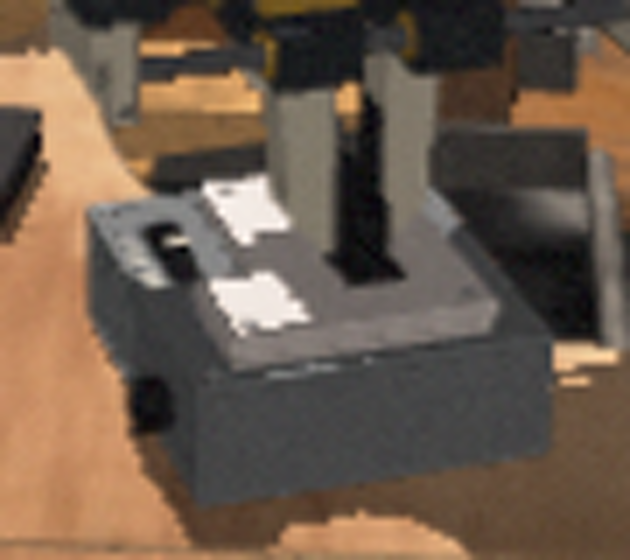

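No contact with the underside at about 42 mm. Continuing.

```bash
python3 -m creep '[[[0,0,0.002],[0,0,0],255],[[0,0,0.004],[0,0,0],255],[[0,0,0.005],[0,0,0],255],[[0,0,0.006],[0,0,0],255],[[0,0,0.006],[0,0,0],255]]' 40
python3 - <<'E'
from h import *
s2=cam("side"); crop(s2,325,180,415,260,7,"pics/s8.png")
E
```

```text
time: 6.03
ee_pos: [477.3, 217.1, 75.5]
tcp_rot: [-1.791, -2.581, 0.0]
ft_force: [-0.9, -0.5, -1.7]
width: 11.8
```

View pics/s8.png

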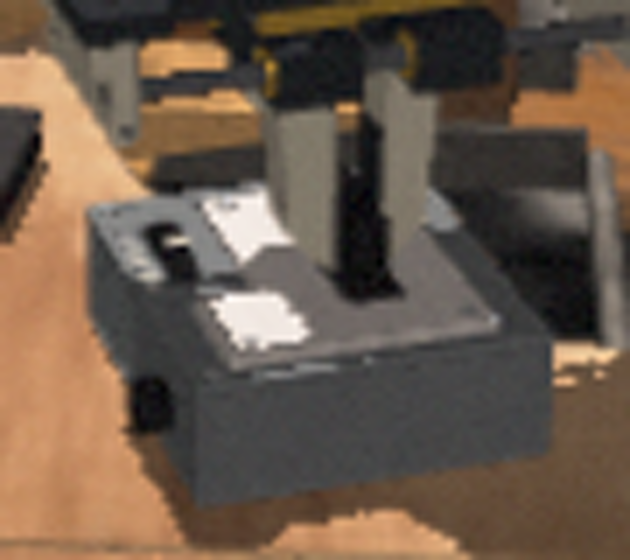

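It is sliding in without contact (underside about 36 mm). Lowering the last 3 mm onto the ledge, then checking the force.

```bash
python3 -m creep '[[[0,0,0.001],[0,0,0],255],[[0,0,0.002],[0,0,0],255],[[0,0,0.003],[0,0,0],255],[[0,0,0.003],[0,0,0],255],[[0,0,0.003],[0,0,0],255]]' 40
python3 - <<'E'
from h import *
o=observe();print(o['ee_pos'],o['ft_force'])
E
```

```text
time: 6.5
ee_pos: [477.4, 217.2, 72.7]
tcp_rot: [-1.791, -2.581, -0.0]
ft_force: [-0.6, -0.5, -1.5]
width: 11.9
[477.39283146 217.15968133  72.67677276] [-0.6126022  -0.45672525 -1.49746812]
```

```bash
python3 -m creep '[[[0,0,0.0005],[0,0,0],255],[[0,0,0.001],[0,0,0],255],[[0,0,0.001],[0,0,0],255]]' 40
```

```text
time: 6.75
ee_pos: [477.4, 217.2, 72.6]
tcp_rot: [1.791, 2.581, 0.0]
ft_force: [-2.4, -2.3, 6.8]
width: 11.7
```

Contact (6.8 N) came at TCP z = 72.6, the height expected for fully seated. I'll open only partly, to stay clear of the wheel, and then rise.

```bash
python3 -m creep '[[[0,0,0],[0,0,0],190],[[0,0,0],[0,0,0],190],[[0,0,0],[0,0,0],190],[[0,0,0],[0,0,0],190],[[0,0,-0.005],[0,0,0],190],[[0,0,-0.02],[0,0,0],190],[[0,0,-0.05],[0,0,0],190],[[0,0,-0.08],[0,0,0],190],[[0,0,-0.12],[0,0,0],190],[[0,0,-0.12],[0,0,0],190]]' 40
python3 - <<'E'
from h import *
s2=cam("side"); crop(s2,325,180,415,260,7,"pics/s9.png")
s=cam("top"); crop(s,270,180,370,280,5,"pics/t9.png")
E
```

```text
time: 7.58
ee_pos: [480.7, 218.2, 199.2]
tcp_rot: [1.787, 2.574, 0.016]
ft_force: [0.6, -0.4, 1.0]
width: 23.2
```

View pics/s9.png

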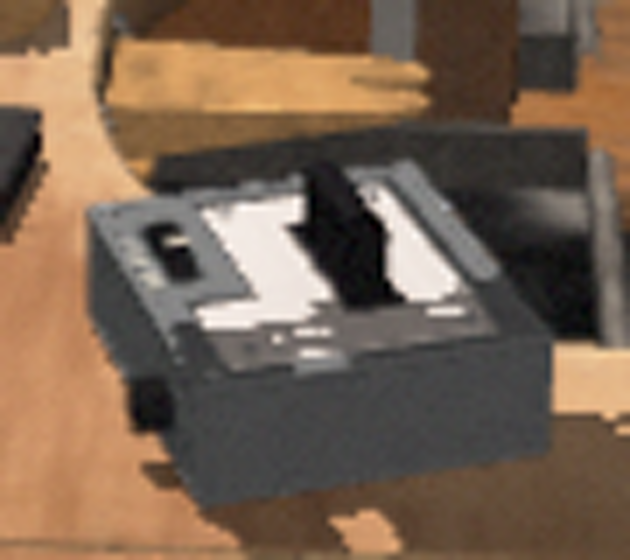

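View pics/t9.png

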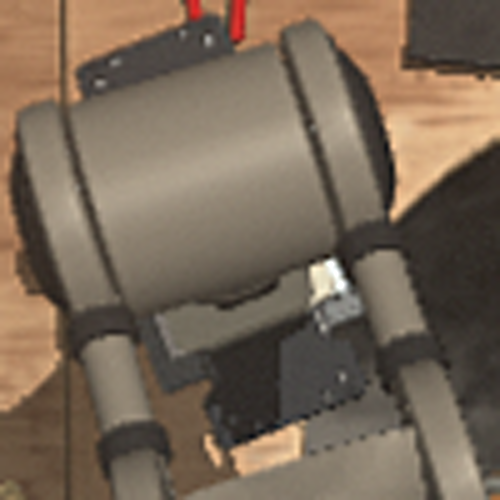

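The cover looks flush in its pocket in the side view: white plate from (200,210) to (490,330) in the crop, with no raised side faces. Tool x now runs along box +y and tool y along box +x. Next I close the gripper and go above the wheel.

```bash
python3 -m creep '[[[0,0.02,0],[0,0,0],255],[[-0.008,0.04,0.02],[0,0,0],255],[[-0.016,0.052,0.04],[0,0,0],255],[[-0.016,0.052,0.07],[0,0,0],255],[[-0.016,0.052,0.095],[0,0,0],255],[[-0.016,0.052,0.104],[0,0,0],255],[[-0.016,0.052,0.104],[0,0,0],255],[[-0.016,0.052,0.104],[0,0,0],255],[[-0.016,0.052,0.104],[0,0,0],255]]' 40
python3 - <<'E'
from h import *
s2=cam("side"); crop(s2,325,180,415,260,7,"pics/s10.png")
E
```

```text
time: 8.43
ee_pos: [532.4, 220.6, 89.0]
tcp_rot: [1.79, 2.58, 0.003]
ft_force: [-0.3, 0.3, -0.0]
width: 0.4
```

View pics/s10.png

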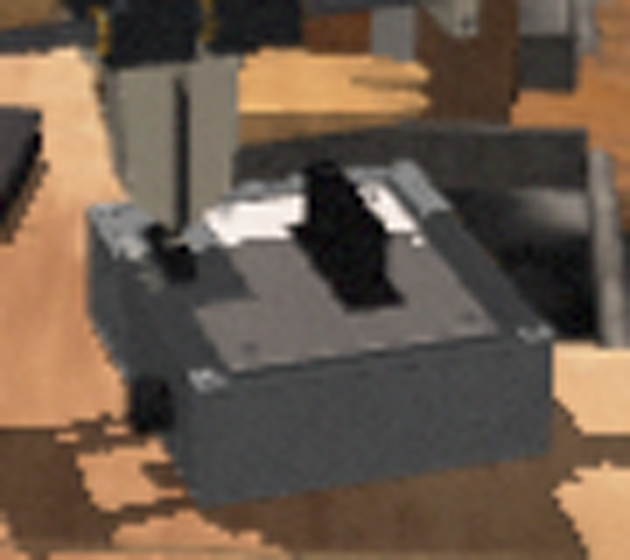

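```bash
python3 -m creep '[[[0,0,0.005],[0,0,0],255],[[0,0,0.008],[0,0,0],255],[[0,0,0.0095],[0,0,0],255],[[0,0,0.0095],[0,0,0],255]]' 40; python3 -m creep '[[[0,0,0.0005],[0,0,0],255],[[0,0,0.001],[0,0,0],255],[[0,0,0.001],[0,0,0],255]]'
```

```text
time: 8.82
ee_pos: [531.7, 220.4, 78.3]
tcp_rot: [1.791, 2.581, 0.0]
ft_force: [-0.9, -0.4, -0.4]
width: 0.8
time: 9.07
ee_pos: [531.8, 220.4, 77.9]
tcp_rot: [1.791, 2.581, 0.001]
ft_force: [-1.9, 0.6, 4.7]
width: 0.6
```

Light contact (4.7 N) at the expected height. Now the stroke towards box -y.

```bash
python3 -m creep '[[[-0.002,0,0.0003],[0,0,0],255],[[-0.004,0,0.0003],[0,0,0],255],[[-0.006,0,0.0003],[0,0,0],255],[[-0.008,0,0.0003],[0,0,0],255],[[-0.010,0,0.0003],[0,0,0],255],[[-0.012,0,0.0003],[0,0,0],255],[[-0.014,0,0.0003],[0,0,0],255],[[-0.014,0,0.0003],[0,0,0],255]]'
python3 -m creep '[[[0,0,-0.008],[0,0,0],255],[[0.0,0,-0.03],[0,0,0],255],[[0,-0.05,-0.06],[0,0,0],255],[[0,-0.09,-0.09],[0,0,0],255],[[0,-0.09,-0.09],[0,0,0],255],[[0,-0.09,-0.09],[0,0,0],255]]'
python3 - <<'E'
from h import *
s2=cam("side"); crop(s2,325,180,415,260,7,"pics/s11.png")
E
```

```text
time: 9.73
ee_pos: [536.7, 207.1, 78.0]
tcp_rot: [1.791, 2.58, 0.001]
ft_force: [-3.0, -1.3, 8.5]
width: 0.6
time: 10.23
ee_pos: [450.1, 175.2, 170.0]
tcp_rot: [1.79, 2.58, 0.003]
ft_force: [0.7, 0.3, 0.1]
width: 0.7
```

View pics/s11.png

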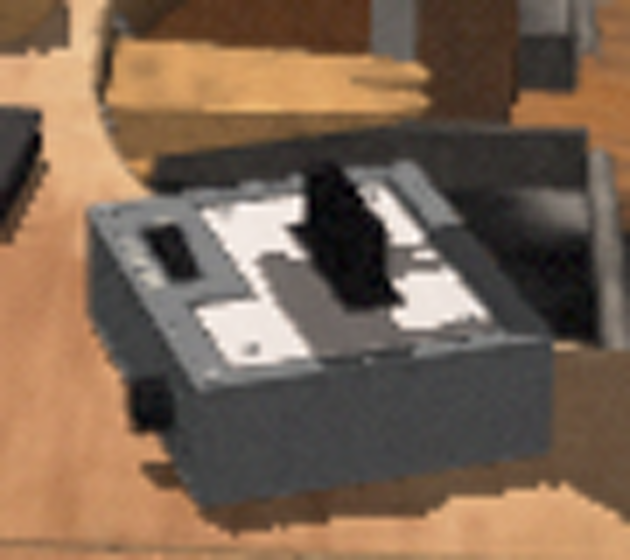

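The white line has left the side view; it was at (178,240) in the earlier crops. The wheel has therefore rolled right, close to the stop. I'll make a second stroke to be sure it is there.

```bash
python3 -m creep '[[[0.014,0.05,0.03],[0,0,0],255],[[0.014,0.09,0.06],[0,0,0],255],[[0.014,0.09,0.078],[0,0,0],255],[[0.014,0.09,0.085],[0,0,0],255],[[0.014,0.09,0.087],[0,0,0],255],[[0.014,0.09,0.087],[0,0,0],255],[[0.014,0.09,0.089],[0,0,0],255],[[0.014,0.09,0.0902],[0,0,0],255],[[0.012,0.09,0.0902],[0,0,0],255],[[0.010,0.09,0.0902],[0,0,0],255],[[0.008,0.09,0.0902],[0,0,0],255],[[0.006,0.09,0.0902],[0,0,0],255],[[0.004,0.09,0.0902],[0,0,0],255],[[0.002,0.09,0.0902],[0,0,0],255],[[0.0,0.09,0.0902],[0,0,0],255],[[0.0,0.09,0.0902],[0,0,0],255]]'
python3 -m creep '[[[0,0,-0.008],[0,0,0],255],[[0.0,0,-0.03],[0,0,0],255],[[0,-0.05,-0.06],[0,0,0],255],[[0,-0.09,-0.09],[0,0,0],255],[[0,-0.13,-0.13],[0,0,0],255],[[0,-0.15,-0.15],[0,0,0],255],[[0,-0.15,-0.15],[0,0,0],255]]'
python3 - <<'E'
from h import *
s2=cam("side"); crop(s2,325,180,415,260,7,"pics/s12.png")
s=cam("top"); crop(s,270,180,370,280,5,"pics/t12.png")
E
```

```text
time: 11.62
ee_pos: [537.2, 208.7, 77.9]
tcp_rot: [-1.792, -2.58, -0.005]
ft_force: [-1.5, 5.3, 10.6]
width: 0.5
time: 12.2
ee_pos: [393.9, 154.0, 228.7]
tcp_rot: [1.791, 2.58, 0.0]
ft_force: [1.2, 1.1, 1.4]
width: 0.2
```

View pics/s12.png

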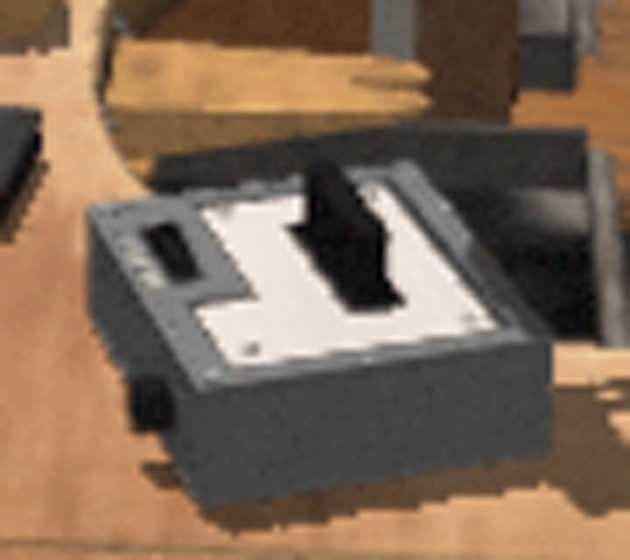

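View pics/t12.png

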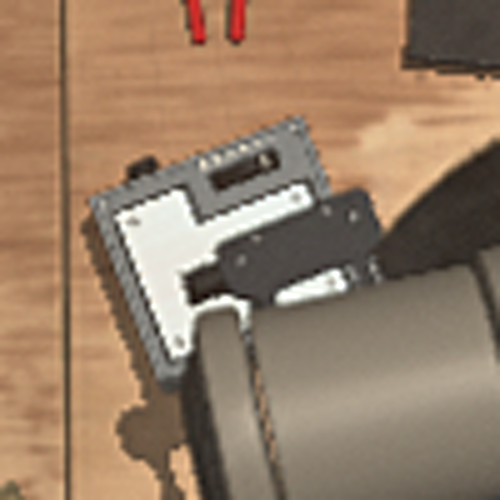

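The side force during that stroke (5.3 N against about 1 N before) suggests the wheel was on its stop. The top view shows the white line at about (265,160) in the crop. I'll move clear and measure the line and the cover's fit.

```bash
python3 -m creep '[[[0.04,0,0],[0,0,0],255],[[0.08,0,0],[0,0,0],255],[[0.12,0,0],[0,0,0],255],[[0.16,0,0],[0,0,0],255],[[0.2,0,0],[0,0,0],255],[[0.22,0,0],[0,0,0],255],[[0.22,0,0],[0,0,0],255],[[0.22,0,0],[0,0,0],255]]'
python3 - <<'E'
from meas import *
s=cam("top"); r=(285,198,345,262); crop(s,*r,9,"pics/t13.png")
a=up(s,*r).astype(int)
m=((a.min(2)>150)&((a.max(2)-a.min(2))<45)).astype('uint8')
P,c,wh,an,b=rect(s,m,r[0],r[1],45); print("cover",c,wh,an)
t=np.radians(20.5); ex=np.array([np.cos(t),np.sin(t)]); ey=np.array([-ex[1],ex[0]])
print("origin",c-11*ex)
B=np.array([487.6,219.6])
print("cover origin in box frame (top cam)",[(c-11*ex-B)@ex,(c-11*ex-B)@ey])
g=s['pixels'].astype(int)
for v in range(206,217):
    print(v,[int(g[v,u].mean()) for u in range(310,328)])
for v in range(208,216):
  for u in range(311,328):
    if False: pass
p=ray(s,[[322.8,211.8]],50)[0,:2]-B; print("line box xy",p@ex,p@ey)
pts=[]
for v in range(200,262):
  for u in range(287,343):
    q=dpt(s,u,v); l=((q[:2]-B)@ex+12,(q[:2]-B)@ey)
    if abs(l[1])<45 and 12<abs(l[0])<26: pts.append([*l,q[2]])
pts=np.array(pts);k=pts[:,2]<55
A=np.c_[pts[k][:,:2],np.ones(k.sum())]
print("plane",np.linalg.lstsq(A,pts[k][:,2],rcond=None)[0],np.median(pts[:,2]),len(pts),k.sum())
E
```

```text
time: 12.97
ee_pos: [318.9, 361.6, 225.5]
tcp_rot: [-1.788, -2.583, 0.003]
ft_force: [0.7, -0.4, -0.9]
width: 0.5
cover [487.52432251 220.62731934] (88.13774108886719, 105.443359375) 20.43345069885254
origin [477.22092843 216.77503814]
cover origin in box frame (top cam) [np.float64(-10.711110186098805), np.float64(0.9887642671250798)]
206 [143, 144, 145, 143, 142, 141, 138, 141, 138, 138, 124, 131, 126, 114, 106, 128, 131, 132]
207 [145, 143, 145, 142, 140, 143, 141, 115, 135, 140, 128, 112, 125, 151, 156, 139, 133, 137]
208 [137, 140, 139, 143, 124, 125, 141, 128, 114, 99, 144, 190, 150, 141, 145, 135, 135, 134]
209 [144, 145, 122, 124, 129, 115, 110, 124, 224, 175, 141, 155, 144, 112, 101, 132, 137, 130]
210 [119, 137, 130, 117, 95, 165, 181, 144, 157, 149, 142, 111, 93, 62, 47, 86, 131, 137]
211 [132, 111, 168, 207, 143, 163, 160, 147, 106, 94, 83, 55, 160, 88, 31, 66, 131, 138]
212 [221, 157, 138, 196, 155, 145, 116, 84, 68, 64, 63, 40, 133, 132, 65, 35, 128, 137]
213 [197, 174, 143, 129, 104, 83, 62, 46, 49, 63, 71, 53, 66, 86, 43, 51, 126, 137]
214 [145, 132, 86, 58, 53, 49, 44, 53, 60, 53, 45, 33, 59, 71, 117, 129, 131, 133]
215 [133, 98, 48, 39, 44, 47, 47, 45, 37, 34, 61, 117, 132, 131, 137, 138, 136, 133]
216 [133, 131, 71, 41, 44, 45, 32, 65, 70, 121, 132, 139, 140, 136, 138, 137, 133, 130]
line box xy 39.250406874667426 -35.7394704363672
plane [ 1.66229681e-02 -3.61551746e-03  4.50202936e+01] 45.116299497451905 332 332
```

View pics/t13.png

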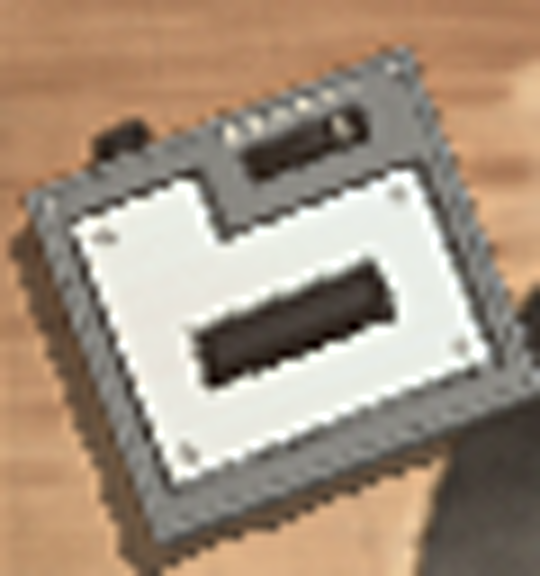

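```bash
python3 -c "
from bench import *
print(sign_off())"
```

```text
the job is handed in; nothing more can be done
None
```

I fitted the cover first, then rolled the wheel to off, and handed the job in at about 13 s. The hand-in gave no verdict.

**Cover:** I gripped it by the rib, turned it about 24° to match the box, and lowered it into the pocket. It met nothing until the ledge (6.8 N), with the tool at the height expected for fully seated. Afterwards its top measured 45.0 mm and level, flush with the box. It lies about 1 mm off nominal in the pocket, within the 3 mm clearance.

**Wheel:** I made two light fingertip strokes to the right. Late in the second, the side force rose to about 5 N, against about 1 N expected for a freely turning wheel, so the tip was slipping on a wheel at its stop. The white line now sits 12.7 mm right of the wheel's top. At the stop it should be 11.5 mm, so the difference is within picture accuracy.

**Disagreements:** The two cameras differed by 2–4 mm in absolute position. Both gave the same offset from cover to box, so I used that, with the averaged position for the grasp.

I kept the arm away from the mallet, pliers and scale, but did not measure them again at the end. The largest wrist force I saw was about 12 N.

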